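Sweep broken test-bar halves into the catch frame

TASK

Clear up after the pull tests: sweep the three broken orange test-bar halves with your fingertips along the bench, through the open side of the yellow catch frame, until all three lie completely inside it. Slide them, never lift them off the bench, and leave the unbroken orange bar, the steel disc and everything else where it is.

Things in the scene. Friction and masses are not known exactly. Their poses are not given: they have to be found in the camera images.
- catch_frame: Low three-sided yellow frame fixed to the bench: walls 25 mm high, 4 mm thick; its pale grey floor is level with the bench. Fourth side open: the mouth, towards its own +y, roughly the robot's left (within 0.2 rad). Origin: middle of the mouth edge, on the bench. Inside: own y 0 (mouth edge) to -130 mm, own x -120 to +120 mm
- half_a_mid (a point): Broken orange plastic half bar, loose, lying flat, about 14 g, 10 mm thick, 52 mm long: tab 30 mm long, 24 wide, then neck 22 long, 14 wide. Point: balance point, half-way up; x along it to the neck, z up; tab end 23 mm behind, neck end 29 mm ahead. The halves and the steel disc start about 70 mm apart in a row running away from the robot, left of the frame, in any order, turned any way
- half_a_tab (a point): Middle of the tab end face of half_a, half-way up
- half_a_neck (a point): Middle of the broken neck end face of half_a, half-way up
- half_b_mid (a point): Broken orange plastic half bar, loose, lying flat, about 14 g, 10 mm thick, 52 mm long: tab 30 mm long, 24 wide, then neck 22 long, 14 wide. Point: balance point, half-way up; x along it to the neck, z up; tab end 23 mm behind, neck end 29 mm ahead. The halves and the steel disc start about 70 mm apart in a row running away from the robot, left of the frame, in any order, turned any way
- half_b_tab (a point): Middle of the tab end face of half_b, half-way up
- half_b_neck (a point): Middle of the broken neck end face of half_b, half-way up
- half_c_mid (a point): Broken orange plastic half bar, loose, lying flat, about 14 g, 10 mm thick, 52 mm long: tab 30 mm long, 24 wide, then neck 22 long, 14 wide. Point: balance point, half-way up; x along it to the neck, z up; tab end 23 mm behind, neck end 29 mm ahead. The halves and the steel disc start about 70 mm apart in a row running away from the robot, left of the frame, in any order, turned any way
- half_c_tab (a point): Middle of the tab end face of half_c, half-way up
- half_c_neck (a point): Middle of the broken neck end face of half_c, half-way up
- disc: Steel hardness reference disc, 44 mm across, 14 mm thick, loose, lying in the row with the broken halves; to be left alone. Origin: centre of its underside
- whole: Unbroken orange test bar, 120 mm long, 24 mm wide, 10 mm thick, loose, lying beyond the row on the side away from the frame; to be left alone. Origin: centre of its underside, x along it
- weight: Brass weight with a knob, 38 mm across, 50 mm tall, loose; to be left alone. Origin: centre of its underside
- jar: Small amber jar with a blue cap, 48 mm across, 52 mm tall, loose; to be left alone. Origin: centre of its underside
- driver: Red-handled screwdriver lying on the near side of the frame, by the robot; to be left alone. Origin: under its middle, x along it
- mouse: Grey computer mouse, 100 x 58 mm, 31 mm tall, loose; to be left alone. Origin: centre of its underside
- caliper: Steel caliper with a black display, 200 mm long, lying behind the frame; to be left alone. Origin: under the middle of its beam
Not all that is in view belongs to the job. What is shaped like the part that bears half_a_mid but purple or turquoise is not meant.

How it is judged:
At the end, for the whole second after the job is handed in: All three broken halves lie on the bench inside the catch frame: both end faces of each are past the mouth edge and between the walls. The disc, unbroken bar, weight, jar, screwdriver, mouse and caliper are within 15 mm of where they started (height (world z) of each of half_a_mid, half_b_mid, half_c_mid below 0.022 m and y of half_a_tab in the frame of catch_frame between -0.135 and 0 m and x of half_a_tab in the frame of catch_frame between -0.125 and 0.125 m and y of half_a_neck in the frame of catch_frame between -0.135 and 0 m and x of half_a_neck in the frame of catch_frame between -0.125 and 0.125 m and y of half_b_tab in the frame of catch_frame between -0.135 and 0 m and x of half_b_tab in the frame of catch_frame between -0.125 and 0.125 m and y of half_b_neck in the frame of catch_frame between -0.135 and 0 m and x of half_b_neck in the frame of catch_frame between -0.125 and 0.125 m and y of half_c_tab in the frame of catch_frame between -0.135 and 0 m and x of half_c_tab in the frame of catch_frame between -0.125 and 0.125 m and y of half_c_neck in the frame of catch_frame between -0.135 and 0 m and x of half_c_neck in the frame of catch_frame between -0.125 and 0.125 m and distance of each of disc, whole, weight, jar, driver, mouse, caliper from where it was at the start of the episode below 0.015 m); the robot touches nothing.
It fails at once if a broken half is lifted off the bench (more than 20 mm) instead of being swept along it (height (world z) of any of half_a_mid, half_b_mid, half_c_mid above 0.025 m).
It fails at once if the steel disc is moved (15 mm or more) (distance of disc from where it was at the start of the episode above 0.015 m).
It fails at once if the unbroken bar is moved (15 mm or more) (distance of whole from where it was at the start of the episode above 0.015 m).
It fails at once if the weight, jar, screwdriver, mouse or caliper is moved (15 mm or more) (distance of any of weight, jar, driver, mouse, caliper from where it was at the start of the episode above 0.015 m).
It also fails if it takes over 72 s, if anything falls off the work surface, if the arm or the gripper's body presses on something with over 40 N, if the wrist force passes 120 N, or if a joint passes its speed limit or range.

ROBOT

A 7-joint arm with a two-finger parallel gripper is mounted at the origin on the work surface. World frame = base frame: x ahead of the robot, y to its left, z up, the work surface at z = 0. Lengths are in m, angles in rad, forces in N, time in s.
With the tool pointing down it reaches from about 0.425 to 0.925 m from the base axis. Payload 6.8 kg.
Tool frame: the origin (TCP) lies on the front face of the gripper's body, between the roots of the fingers; the fingertips stand 73 mm ahead of it and the grasp point (between the pads) lies 54 mm ahead of it (env.nose_length is the distance from the TCP to the fingertips, in m); z points along the fingers, y is the direction in which the jaws open and shut (so a half turn about z gives the same grasp; the last joint's range is limited). The gripper opens to 85 mm and grips with 20 to 120 N. Pads are 22 mm wide; open, the fingers measure 114 mm over their backs; the gripper's body (76 mm by 85 mm) begins 54 mm behind the grasp point. The pads swing forward as they close: fully open they stand 13 mm farther back than shut.
Start: joints at [1.043, 0.477, 0.022, 1.555, -0.011, 1.109, -0.083], TCP at [0.275, -0.616, 0.304] pointing down, gripper open.
Joint ranges: [-2.96, 2.96], [-0.34, 2.1], [-1.41, 1.46], [0.24, 2.44], [-1.37, 4.51], [0.17, 1.92], [-2.96, 2.96]. Speed limits (rad/s): [2.39, 2.39, 3.14, 3.14, 3.14, 3.14, 3.14].

INTERFACE

Orientations are given as a unit quaternion [w, x, y, z].
In Python, from cell import env, kin, camera, calibration, job gives the robot as it stands. The module is installed in compiled form; this text tells all that it offers. Calls block until the motion is done:
- env.reach(position, orientation): joint-space move of the TCP to a pose.
- env.movel(position, velocity=0.15, rot=None, stop_force=None): straight line of the TCP; rot=None keeps the orientation; velocity is the mean speed in m/s. With stop_force (N) it stops when the force on the tool has changed by that much, and returns True; else False.
- env.goto_joints(angles): joint-space move.
- env.grip(opening, f_grip=None): finger opening in m; f_grip is the grip in N (None keeps the last); returns when the fingers have stopped.
- env.dwell(seconds).
- kin.inverse_kinematics(position, orientation): joint angles nearest the present ones, or None.
- env.get_state(): the state.
- camera(name): name is "scene" or "top"; returns (picture, depth): 480x640x3 uint8, blue, green, red; 480x640 float32, m along the optical axis (not along the pixel's ray), 0 where there is no reading.
- calibration(name): a dict with "fx", "fy", "cx", "cy" (pixels), "k1" (the pictures are not rectified: a ray, as slopes to the right and down, at radius r is drawn at 1 + k1 r^2 times it, then the intrinsics apply), "rvec" (rotation vector, rad) and "tvec" (3), from world to camera coordinates, as OpenCV has them. Camera axes: x right, y down, z forward; pixel columns grow to the right and rows downward; lengths in m; the calibration is good to about 2 mm. A picture is of the moment at which its call begins. calibration takes no time and is no camera call.
A pose or a line that the arm cannot do raises env.PlanningError and nothing moves.
- job.job_done(): hands the job in, once; it reports no verdict.
The state is a dict: "time": time; "qpos": joint angles; "joint_velocities": joint speeds; "joint_torque": joint torques, N m; "tcp_pos": TCP position; "orientation": TCP orientation; "force": force on the tool from outside, world axes, zero at the start; "torque": the same for the moment, N m; "opening": finger opening in m.
Only numpy, scipy, OpenCV 4.12 (cv2) and the standard library are available. Lean on these libraries where they do the work, as an engineer would, in place of code of your own. Each camera call takes 0.05 s, during which the arm holds its last target.

## Working session

There is one attempt and no reset: what is moved stays moved. The work goes in short steps, each a Python script; the robot and the scene stay as the last script left them, time stands still between calls to the robot, and variables do not carry over. Pictures are saved under pics/ and viewed, and the job is handed in when it is done.

```bash
mkdir -p pics; ls; python3 - <<'E'
from cell import env,kin,camera,calibration,job
import cv2,numpy as np
for n in("top","scene"):
    p,d=camera(n); cv2.imwrite(f"pics/{n}0.png",p); np.save(f"{n}0.npy",d)
    c=calibration(n); print(n,c); R=cv2.Rodrigues(np.array(c["rvec"],float))[0]; print(-R.T@np.array(c["tvec"]).ravel())
s=env.get_state(); print(s["time"],s["tcp_pos"],s["orientation"],s["opening"],env.nose_length)
E
```

```text
pics
top {'fx': 534.5626521054323, 'fy': 534.5626521054323, 'cx': 314.8822325220059, 'cy': 239.9581465971197, 'k1': -0.12804574802598434, 'rvec': array([ 2.13974623, -2.18026645,  0.08920056]), 'tvec': array([-0.03198948,  0.54301405,  1.07114934])}
[ 0.43063275 -0.06214211  1.11979564]
scene {'fx': 498.4946942168382, 'fy': 498.4946942168382, 'cx': 315.365745070331, 'cy': 239.7133092919576, 'k1': -0.014701208899046737, 'rvec': array([ 2.12156764,  1.03423538, -0.46779102]), 'tvec': array([-0.28663975, -0.3107955 ,  1.42411865])}
[ 1.17598118 -0.53909629  0.73028321]
0.1 [ 0.27492455 -0.61599274  0.30300428] [-8.31009728e-04  9.78048297e-01  2.08376533e-01 -2.41058627e-04] 0.08552434751669383 0.0726
```

View pics/top0.png

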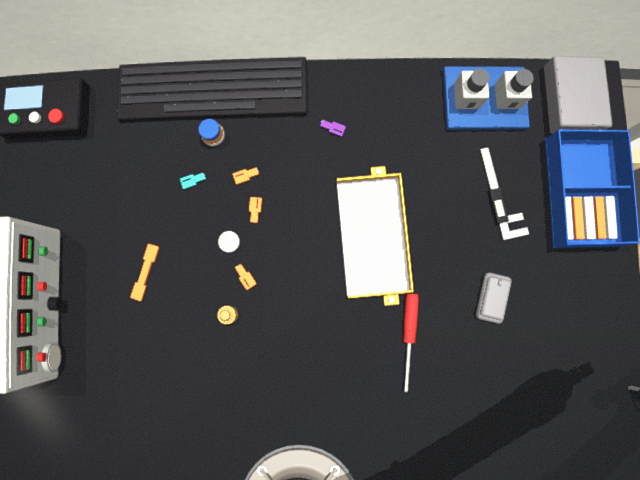

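View pics/scene0.png

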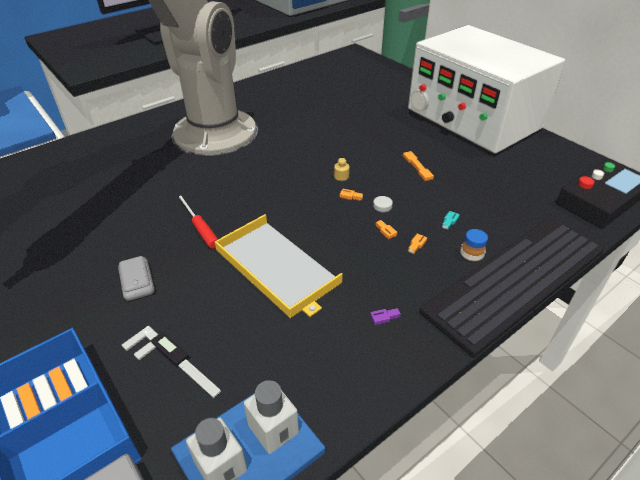

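Candidates in the top image: orange halves at (246,176), (256,208) and (246,277) are the targets. Not targets: the unbroken bar (145,272), turquoise (193,180), purple (333,128), and the orange/white strips in the blue tray (590,217). The mouth of the frame is its left edge, around (343,237). Next I measure these and check a crop.

```bash
cat > h.py <<'E'
import numpy as np,cv2
from cell import env,kin,camera,calibration,job
def ray(name,uv,z):
    c=calibration(name);K=np.array([[c["fx"],0,c["cx"]],[0,c["fy"],c["cy"]],[0,0,1.]])
    R=cv2.Rodrigues(np.array(c["rvec"],float))[0];t=np.array(c["tvec"],float).ravel()
    n=cv2.undistortPoints(np.array(uv,float).reshape(-1,1,2),K,np.array([c["k1"],0,0,0,0.])).reshape(-1,2)
    d=np.c_[n,np.ones(len(n))]@R; o=-R.T@t
    return (o+d*((z-o[2])/d[:,2])[:,None])[:,:2]
def halves(p,name="top",z=0.01):
    h=cv2.cvtColor(p,cv2.COLOR_BGR2HSV)
    m=cv2.inRange(h,(8,150,120),(17,255,255))
    out=[]
    for c in cv2.findContours(m,cv2.RETR_EXTERNAL,cv2.CHAIN_APPROX_NONE)[0]:
        if cv2.contourArea(c)<60: continue
        M=np.zeros(m.shape,np.uint8);cv2.drawContours(M,[c],-1,1,-1)
        v,u=np.nonzero(M); P=ray(name,np.c_[u,v],z); mid=P.mean(0)
        w,V=np.linalg.eigh(np.cov((P-mid).T)); a=V[:,1]; s=(P-mid)@a
        if s.max()<-s.min(): a=-a; s=-s
        out.append(dict(px=(u.mean().round(),v.mean().round()),area=len(u),mid=mid.round(4),yaw=float(np.arctan2(a[1],a[0]).round(3)),ext=(s.min().round(4),s.max().round(4)),sd=np.sqrt(w).round(4)))
    return out
E
python3 - <<'E'
from h import *
p=cv2.imread("pics/top0.png")
for n,z in(("top",.01),("scene",.01)):
    print(n)
    for o in halves(cv2.imread(f"pics/{n}0.png"),n,z): print(o)
h=cv2.cvtColor(p,cv2.COLOR_BGR2HSV)
m=cv2.inRange(h,(18,120,100),(32,255,255))
for c in cv2.findContours(m,cv2.RETR_EXTERNAL,cv2.CHAIN_APPROX_NONE)[0]:
    if cv2.contourArea(c)>30: print("yel",cv2.boundingRect(c),cv2.contourArea(c))
# floor
f=cv2.inRange(h,(0,0,150),(180,60,255));n,l,st,ce=cv2.connectedComponentsWithStats(f)
for i in range(1,n):
    if st[i,4]>200: print(st[i],ce[i])
i=l[237,375]; cc=cv2.findContours((l==i).astype(np.uint8),cv2.RETR_EXTERNAL,cv2.CHAIN_APPROX_NONE)[0][0]
q=cv2.approxPolyDP(cc,6,True).reshape(-1,2);print(q,ray("top",q,0).round(4))
print("disc",ray("top",[[229,241]],.014),"weight top",ray("top",[[227,315]],.05),"jar",ray("top",[[209,129]],.052),"teal",ray("top",[[193,180]],.01),"whole",ray("top",[[145,272]],.01))
cr=cv2.resize(p[150:310,170:370],None,fx=4,fy=4,interpolation=cv2.INTER_CUBIC)[:600];cv2.imwrite("pics/crop0.png",cr[:600,:800])
E
```

```text
top
scene
{'px': (np.float64(28.0), np.float64(400.0)), 'area': 424, 'mid': array([ 0.5656, -0.6568]), 'yaw': -3.14, 'ext': (np.float64(-0.0321), np.float64(0.0336)), 'sd': array([0.0053, 0.0188])}
{'px': (np.float64(60.0), np.float64(383.0)), 'area': 377, 'mid': array([ 0.5655, -0.6061]), 'yaw': -3.14, 'ext': (np.float64(-0.0314), np.float64(0.0339)), 'sd': array([0.0052, 0.0187])}
{'px': (np.float64(473.0), np.float64(250.0)), 'area': 146, 'mid': array([0.7797, 0.1738]), 'yaw': 0.597, 'ext': (np.float64(-0.0218), np.float64(0.0237)), 'sd': array([0.0076, 0.0128])}
{'px': (np.float64(417.0), np.float64(242.0)), 'area': 194, 'mid': array([0.6903, 0.1018]), 'yaw': -1.181, 'ext': (np.float64(-0.0264), np.float64(0.0352)), 'sd': array([0.0073, 0.015 ])}
{'px': (np.float64(386.0), np.float64(229.0)), 'area': 215, 'mid': array([0.6198, 0.0777]), 'yaw': 2.985, 'ext': (np.float64(-0.0273), np.float64(0.0338)), 'sd': array([0.0081, 0.0162])}
{'px': (np.float64(350.0), np.float64(194.0)), 'area': 190, 'mid': array([0.4761, 0.0985]), 'yaw': 0.474, 'ext': (np.float64(-0.0261), np.float64(0.0296
[... 812 characters left out ...]
034]
[565 196   9  44 254] [569.25590551 217.81889764]
[583 196  13  43 417] [589.39808153 217.25419664]
[604 196  14  43 419] [610.60620525 216.91885442]
[500 213  29  27 397] [512.77581864 227.16372796]
[   0  216   60  178 4773] [ 22.20364551 300.55206369]
[218 231  22  21 365] [228.28767123 241.15616438]
[ 478  273   33   50 1081] [495.10638298 297.25439408]
[ 246  445  102   35 2196] [298.35200364 464.57513661]
[[397 178]
 [337 183]
 [347 295]
 [408 289]] [[ 0.6746 -0.2193]
 [ 0.6662 -0.091 ]
 [ 0.4284 -0.1066]
 [ 0.4383 -0.2344]]
disc [[0.54503933 0.13787022]] weight top [[0.39247597 0.13604931]] jar [[0.7764467 0.1738191]] teal [[0.67816886 0.21663203]] whole [[0.48302472 0.31900853]]
```

View pics/crop0.png

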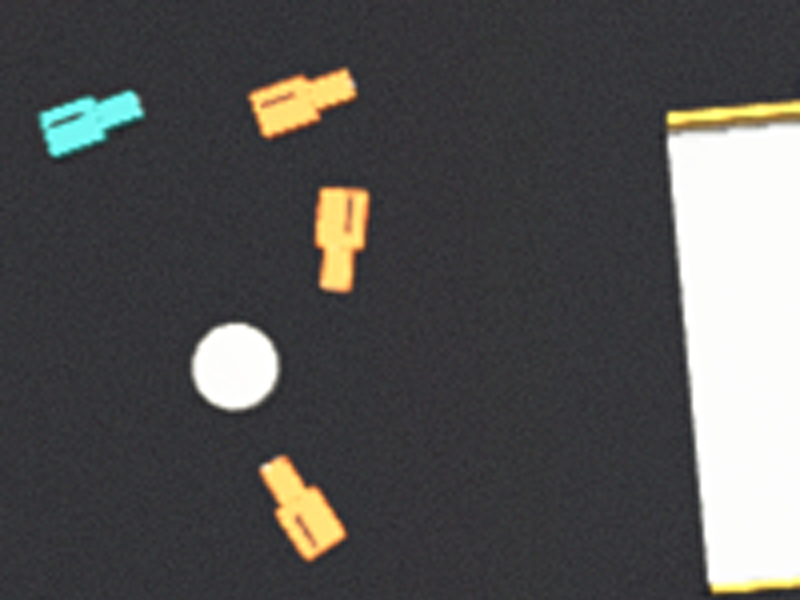

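```bash
sed -i 's/(8,150,120),(17,255,255)/(8,130,120),(26,255,255)/' h.py; cat >> h.py <<'E'
from scipy.spatial.transform import Rotation as Ro
def quat(ang,flip=False):
    a=ang+(np.pi if flip else 0); x=np.array([np.cos(a),np.sin(a),0]); z=np.array([0,0,-1.]); y=np.cross(z,x)
    q=Ro.from_matrix(np.c_[x,y,z]).as_quat(); return np.array([q[3],q[0],q[1],q[2]])
MC=np.array([.5473,-.0988]); _m=np.array([.2378,.0156]); FX=_m/np.linalg.norm(_m); FY=np.array([-FX[1],FX[0]])
def toF(P): d=np.asarray(P)-MC; return np.c_[d@FX if d.ndim>1 else [d@FX], d@FY if d.ndim>1 else [d@FY]]
def fromF(f): return MC+f[0]*FX+f[1]*FY
def look(tag):
    p,_=camera("top"); s,_=camera("scene"); cv2.imwrite(f"pics/top_{tag}.png",p); cv2.imwrite(f"pics/scene_{tag}.png",s)
    for n,q in(("top",p),("scene",s)):
        for o in halves(q,n):
            if o["area"]<400 and .38<o["mid"][0]<.74 and -.24<o["mid"][1]<.17: print(n,o["px"],o["mid"],o["yaw"],"F",toF(o["mid"]).round(3),o["area"],o["ext"])
    return p,s
E
python3 - <<'E'
from h import *
for n in("top","scene"):
    print(n)
    for o in halves(cv2.imread(f"pics/{n}0.png"),n): print(o)
s=np.array(cv2.imread("pics/scene0.png"));
print(FX,FY)
for pt in((.69,.16),(.62,.12),(.48,.15),(.55,-.14),(.62,-.14),(.48,-.14)):
  for a in(-1.57,):
    for f in(0,1):
      q=kin.inverse_kinematics([*pt,.0756],quat(a,f)); print(pt,f,None if q is None else np.round(q,2))
E
```

```text
top
{'px': (np.float64(245.0), np.float64(277.0)), 'area': 280, 'mid': array([0.4686, 0.1045]), 'yaw': 0.562, 'ext': (np.float64(-0.024), np.float64(0.0302)), 'sd': array([0.0071, 0.0146])}
{'px': (np.float64(144.0), np.float64(272.0)), 'area': 642, 'mid': array([0.4833, 0.3207]), 'yaw': -0.322, 'ext': (np.float64(-0.0611), np.float64(0.0612)), 'sd': array([0.0073, 0.0375])}
{'px': (np.float64(578.0), np.float64(218.0)), 'area': 399, 'mid': array([ 0.5808, -0.6071]), 'yaw': 3.141, 'ext': (np.float64(-0.0432), np.float64(0.0438)), 'sd': array([0.0064, 0.0255])}
{'px': (np.float64(600.0), np.float64(217.0)), 'area': 392, 'mid': array([ 0.5811, -0.6577]), 'yaw': 3.138, 'ext': (np.float64(-0.0445), np.float64(0.045)), 'sd': array([0.0064, 0.0259])}
{'px': (np.float64(255.0), np.float64(208.0)), 'area': 280, 'mid': array([0.614 , 0.0839]), 'yaw': 3.06, 'ext': (np.float64(-0.0245), np.float64(0.0296)), 'sd': array([0.007 , 0.0152])}
{'px': (np.float64(389.0), np.float64(234.0)), 'area': 363, 'mid': array([ 0.555 , -0.1966]), 'yaw': -3.035, 'ext': (np.float64(-0.1261), np.float64(0.1378)), 
[... 1978 characters left out ...]
0 [ 0.37  1.15 -1.2   1.55  1.12  1.24  2.12]
(0.69, 0.16) 1 [-0.    0.83 -0.48  1.58  0.47  0.85 -0.66]
(0.62, 0.12) 0 [ 0.48  1.07 -1.2   1.75  1.11  1.16  2.06]
(0.62, 0.12) 1 [ 0.05  0.73 -0.46  1.78  0.46  0.74 -0.66]
(0.48, 0.15) 0 [ 0.46  0.94 -1.2   2.06  1.1   1.    1.8 ]
(0.48, 0.15) 1 [-0.02  0.6  -0.5   2.09  0.52  0.58 -0.9 ]
(0.55, -0.14) 0 [-0.06  0.63  0.26  1.98 -0.29  0.57 -2.74]
(0.55, -0.14) 1 [ 0.44  0.65 -0.39  1.94  0.4   0.63 -0.2 ]
(0.62, -0.14) 0 [-0.08  0.71  0.28  1.81 -0.3   0.66 -2.76]
(0.62, -0.14) 1 [ 0.41  0.72 -0.39  1.78  0.39  0.72 -0.19]
(0.48, -0.14) 0 [-0.03  0.56  0.24  2.14 -0.28  0.47 -2.72]
(0.48, -0.14) 1 [ 0.45  0.57 -0.36  2.1   0.38  0.53 -0.19]
```

```bash
cat >> h.py <<'E'
def wrap(a): return a
def push(start,end,ang,z=.0762,v=.06,up=.15,sf=25,lift=True):
    """ang: face normal dir (rad); start/end are TCP xy"""
    q=quat(ang,True)
    env.reach([*start,up],q)
    env.movel([*start,.10],.2)
    if env.movel([*start,z],.05,stop_force=6): print("descent contact",env.get_state()["tcp_pos"],env.get_state()["force"])
    z=env.get_state()["tcp_pos"][2]
    hit=env.movel([*end,z],v,stop_force=sf)
    s=env.get_state(); print("end",s["tcp_pos"].round(4),"F",np.round(s["force"],1),"hit",hit,"t",s["time"])
    if lift:
        d=np.array([np.cos(ang),np.sin(ang)]); e=s["tcp_pos"][:2]-d*.006
        env.movel([*e,z],.1); env.movel([*e,up],.25)
E
python3 - <<'E'
from h import *
env.grip(.012)
s=env.get_state(); print(s["time"],s["opening"])
d=np.array([-.15,-.99]); d/=np.linalg.norm(d); a=np.arctan2(d[1],d[0])
st=np.array([.616,.114]); 
try: push(st,st+d*.12,a)
except env.PlanningError as e: print("PE",e)
look("b1"); print(env.get_state()["time"])
E
```

```text
0.7833 0.012238418995022206
end [ 0.598  -0.0043  0.0761] F [-0.6 -0.3  0.6] hit False t 6.8417
top (np.float64(245.0), np.float64(277.0)) [0.4686 0.1047] 0.564 F [[-0.065  0.208]] 278 (np.float64(-0.024), np.float64(0.0301))
top (np.float64(391.0), np.float64(213.0)) [ 0.5978 -0.2025] -2.768 F [[ 0.044 -0.107]] 259 (np.float64(-0.1068), np.float64(0.164))
scene (np.float64(342.0), np.float64(246.0)) [ 0.5996 -0.0309] 2.693 F [[0.057 0.064]] 222 (np.float64(-0.0281), np.float64(0.0347))
scene (np.float64(417.0), np.float64(242.0)) [0.69   0.1018] -1.183 F [[0.156 0.191]] 201 (np.float64(-0.0263), np.float64(0.0353))
7.6333
```

View pics/top_b1.png

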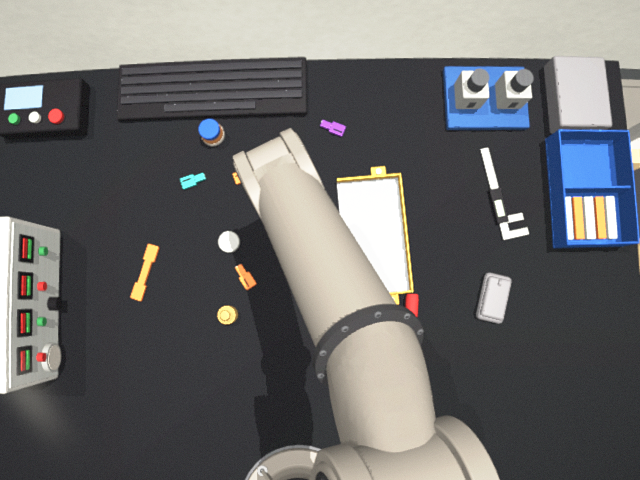

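View pics/scene_b1.png

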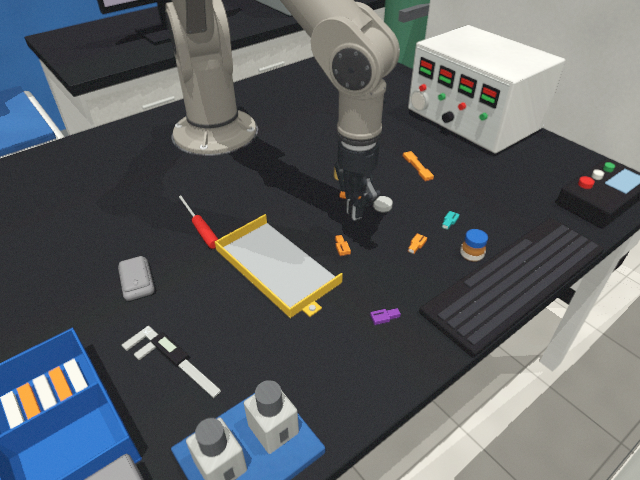

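B slid cleanly to scene (342,246), about 30 mm short of the mouth edge. Nothing else has moved. I'll keep sweeping it in.

```bash
cat >> h.py <<'E'
def pushmid(mid,tgt,back=.030,contact=.022,ang=None,**k):
    mid=np.array(mid);tgt=np.array(tgt);d=(tgt-mid)/np.linalg.norm(tgt-mid);a=np.arctan2(d[1],d[0])
    push(mid-d*back,tgt-d*contact,a if ang is None else ang,**k)
E
python3 - <<'E'
from h import *
pushmid((.594,-.027),(.565,-.172))
look("b2"); print(env.get_state()["time"])
E
```

```text
end [ 0.5694 -0.1502  0.0761] F [ 0.2 -0.1  0.2] hit False t 11.6583
scene (np.float64(277.0), np.float64(268.0)) [ 0.5705 -0.1759] 2.67 F [[ 0.018 -0.078]] 198 (np.float64(-0.0249), np.float64(0.0332))
scene (np.float64(417.0), np.float64(242.0)) [0.69   0.1018] -1.183 F [[0.156 0.191]] 201 (np.float64(-0.0263), np.float64(0.0353))
scene (np.float64(350.0), np.float64(194.0)) [0.4759 0.0985] 0.472 F [[-0.058  0.202]] 195 (np.float64(-0.0266), np.float64(0.0298))
scene (np.float64(341.0), np.float64(170.0)) [0.3843 0.148 ] 2.423 F [[-0.146  0.257]] 264 (np.float64(-0.0444), np.float64(0.0535))
12.45
```

View pics/scene_b2.png

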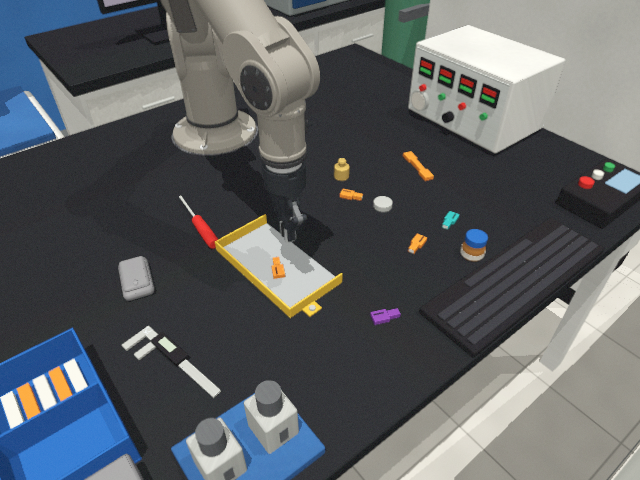

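B is inside at scene (277,268). Next is C, at (350,194).

```bash
python3 - <<'E'
from h import *
d=np.array([.2,-.98]); d/=np.linalg.norm(d); a=np.arctan2(d[1],d[0])
st=np.array([.464,.138])
push(st,st+d*.13,a)
look("c1"); print(env.get_state()["time"])
E
```

```text
end [0.49   0.0109 0.0761] F [ 0.8 -0.1  0.5] hit False t 16.95
top (np.float64(230.0), np.float64(314.0)) [0.3935 0.137 ] 2.916 F [[-0.138  0.245]] 122 (np.float64(-0.0157), np.float64(0.0191))
top (np.float64(389.0), np.float64(234.0)) [ 0.5546 -0.1967] -3.041 F [[ 0.001 -0.098]] 357 (np.float64(-0.126), np.float64(0.1374))
top (np.float64(244.0), np.float64(175.0)) [0.6861 0.1063] -1.258 F [[0.152 0.196]] 274 (np.float64(-0.0239), np.float64(0.03))
scene (np.float64(277.0), np.float64(268.0)) [ 0.5705 -0.1758] 2.667 F [[ 0.018 -0.078]] 199 (np.float64(-0.0249), np.float64(0.0331))
scene (np.float64(417.0), np.float64(242.0)) [0.6901 0.1019] -1.175 F [[0.156 0.191]] 200 (np.float64(-0.0262), np.float64(0.0355))
scene (np.float64(318.0), np.float64(219.0)) [ 0.498  -0.0163] 0.382 F [[-0.044  0.086]] 211 (np.float64(-0.0269), np.float64(0.0308))
17.7417
```

View pics/scene_c1.png

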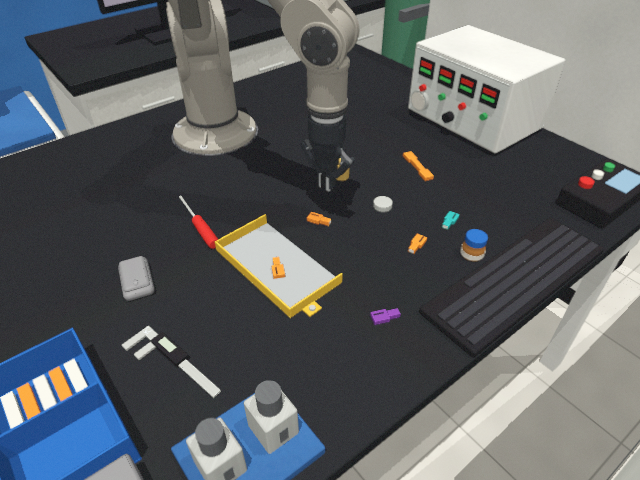

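C is at scene (318,219). Now I push it straight in.

```bash
python3 - <<'E'
from h import *
pushmid((.492,-.012),(.488,-.170),back=.033)
look("c2"); print(env.get_state()["time"])
E
```

```text
end [ 0.4886 -0.1479  0.0761] F [0.6 0.5 0.9] hit False t 22.0417
scene (np.float64(277.0), np.float64(268.0)) [ 0.5705 -0.1758] 2.667 F [[ 0.018 -0.078]] 199 (np.float64(-0.0249), np.float64(0.0331))
scene (np.float64(257.0), np.float64(247.0)) [ 0.4915 -0.1739] 0.17 F [[-0.061 -0.071]] 194 (np.float64(-0.0246), np.float64(0.0306))
scene (np.float64(417.0), np.float64(242.0)) [0.69   0.1018] -1.183 F [[0.156 0.191]] 201 (np.float64(-0.0263), np.float64(0.0353))
scene (np.float64(341.0), np.float64(170.0)) [0.3846 0.1479] 2.422 F [[-0.146  0.257]] 259 (np.float64(-0.0441), np.float64(0.0538))
22.8333
```

View pics/scene_c2.png

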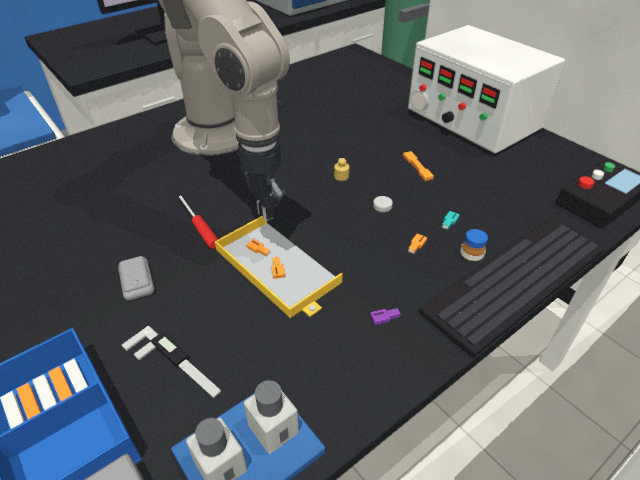

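B and C are both inside. For A, the first stage is a sideways sweep toward the robot to line it up with the mouth.

```bash
python3 - <<'E'
from h import *
a=np.arctan2(-.31,-.95); st=np.array([.686,.106])+.032*np.array([.95,.31])
push(st,st+.083*np.array([-.95,-.31]),a)
look("a1"); print(env.get_state()["time"])
E
```

```text
end [0.6378 0.0903 0.076 ] F [ 0.2  0.8 -0.3] hit False t 26.6917
top (np.float64(389.0), np.float64(234.0)) [ 0.554  -0.1962] -3.04 F [[ 0.    -0.098]] 363 (np.float64(-0.1265), np.float64(0.1368))
scene (np.float64(277.0), np.float64(268.0)) [ 0.5705 -0.1759] 2.67 F [[ 0.018 -0.078]] 198 (np.float64(-0.0249), np.float64(0.0332))
scene (np.float64(257.0), np.float64(247.0)) [ 0.4916 -0.1739] 0.172 F [[-0.06  -0.071]] 193 (np.float64(-0.0246), np.float64(0.0305))
scene (np.float64(386.0), np.float64(229.0)) [0.619  0.0778] -1.2 F [[0.083 0.172]] 188 (np.float64(-0.0265), np.float64(0.0358))
scene (np.float64(341.0), np.float64(170.0)) [0.3836 0.1489] 2.436 F [[-0.147  0.258]] 259 (np.float64(-0.0416), np.float64(0.0522))
27.4917
```

View pics/scene_a1.png

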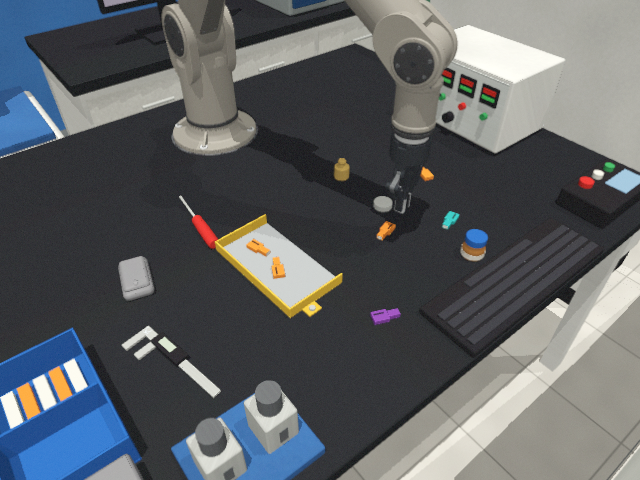

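```bash
python3 - <<'E'
from h import *
push((.614,.126),(.616,.035),-np.pi/2+.02)
look("a2"); print(env.get_state()["time"])
E
```

```text
end [0.616  0.0355 0.0761] F [0.1 0.4 0.3] hit False t 31.1417
top (np.float64(391.0), np.float64(212.0)) [ 0.6004 -0.2027] -2.771 F [[ 0.046 -0.107]] 257 (np.float64(-0.1039), np.float64(0.1664))
scene (np.float64(277.0), np.float64(268.0)) [ 0.5705 -0.1759] 2.67 F [[ 0.018 -0.078]] 198 (np.float64(-0.0249), np.float64(0.0332))
scene (np.float64(257.0), np.float64(247.0)) [ 0.4915 -0.1739] 0.17 F [[-0.061 -0.071]] 194 (np.float64(-0.0246), np.float64(0.0306))
scene (np.float64(359.0), np.float64(245.0)) [ 0.6208 -0.0014] -1.131 F [[0.08  0.092]] 210 (np.float64(-0.0261), np.float64(0.0342))
scene (np.float64(341.0), np.float64(170.0)) [0.3847 0.1477] 2.424 F [[-0.146  0.257]] 260 (np.float64(-0.0438), np.float64(0.0538))
31.9333
```

View pics/scene_a2.png

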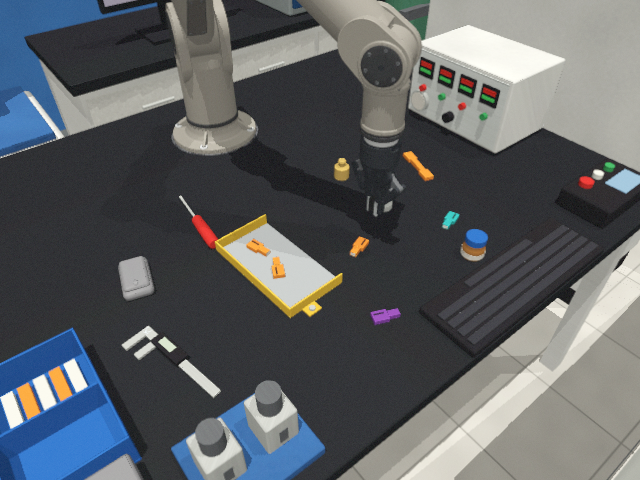

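A moved straight and is at scene (359,245). Now the final push through the mouth.

```bash
python3 - <<'E'
from h import *
push((.619,.044),(.617,-.138),-np.pi/2,lift=True)
print(env.get_state()["time"])
env.reach([.45,.25,.30],quat(-np.pi/2,True))
look("a3"); print(env.get_state()["time"])
E
```

```text
end [ 0.617  -0.1378  0.0761] F [-0.3  0.6 -0.5] hit False t 36.3917
37.0833
top (np.float64(224.0), np.float64(316.0)) [0.3897 0.1502] 0.211 F [[-0.141  0.259]] 143 (np.float64(-0.0176), np.float64(0.0188))
top (np.float64(389.0), np.float64(233.0)) [ 0.556  -0.1962] -3.032 F [[ 0.002 -0.098]] 355 (np.float64(-0.1253), np.float64(0.1388))
scene (np.float64(277.0), np.float64(268.0)) [ 0.5705 -0.1758] 2.667 F [[ 0.018 -0.078]] 199 (np.float64(-0.0249), np.float64(0.0331))
scene (np.float64(257.0), np.float64(247.0)) [ 0.4916 -0.1739] 0.172 F [[-0.06  -0.071]] 193 (np.float64(-0.0246), np.float64(0.0305))
scene (np.float64(341.0), np.float64(170.0)) [0.3837 0.1485] 2.423 F [[-0.147  0.257]] 265 (np.float64(-0.0452), np.float64(0.0527))
38.8083
```

View pics/scene_a3.png

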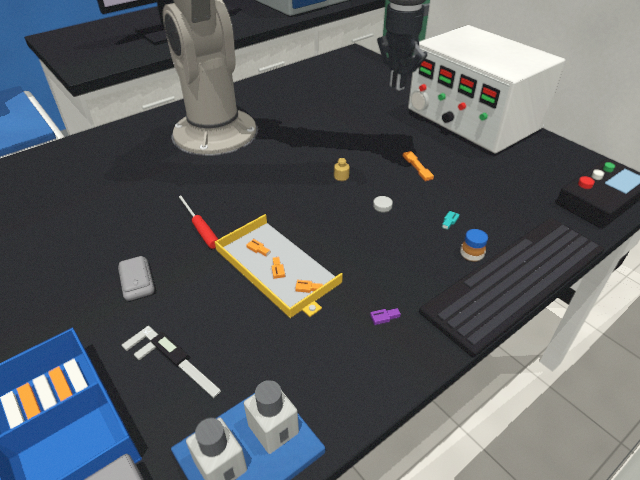

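View pics/top_a3.png

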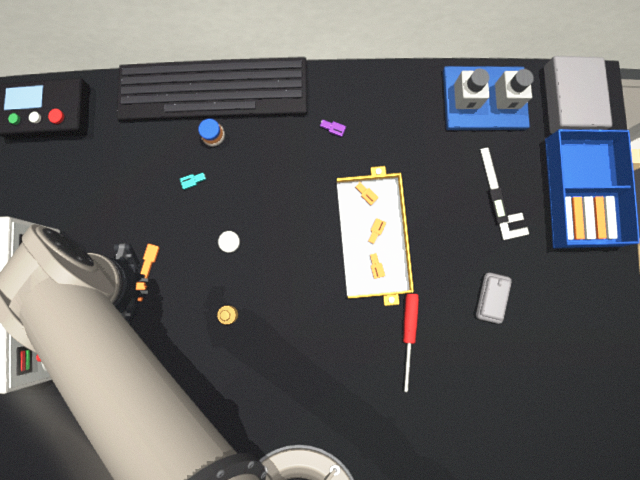

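The top view shows all three halves inside, at (366,194), (377,231) and (377,266). A final numeric check follows, then I hand in.

```bash
python3 - <<'E'
from h import *
p=cv2.imread("pics/top_a3.png");h=cv2.cvtColor(p,cv2.COLOR_BGR2HSV)
m=cv2.inRange(h,(8,130,120),(22,255,255)); n,l,st,ce=cv2.connectedComponentsWithStats(m)
ok=0
for i in range(1,n):
    if 100<st[i,4]<400 and 340<ce[i][0]<405 and 175<ce[i][1]<295:
        v,u=np.nonzero(l==i); F=toF(ray("top",np.c_[u,v],.01)); print(ce[i].round(),st[i,4],"F min",F.min(0).round(3),"max",F.max(0).round(3))
        ok+= F[:,1].max()<-.01 and F[:,1].min()>-.13 and abs(F[:,0]).max()<.12
for a,b in(("top0","top_a3"),("scene0","scene_a3")):
    A=cv2.imread(f"pics/{a}.png");B=cv2.imread(f"pics/{b}.png")
    R=dict(disc=(229,241),weight=(227,315),jar=(210,132),driver=(409,340),mouse=(495,298),cal=(503,195)) if "top" in a else dict(disc=(383,204),weight=(342,170),jar=(474,245),whole=(418,166),mouse=(135,278))
    for k,(x,y) in R.items():
        r=14; T=A[y-r:y+r,x-r:x+r]; S=B[y-r-10:y+r+10,x-r-10:x+r+10]
        q=cv2.minMaxLoc(cv2.matchTemplate(S,T,cv2.TM_CCOEFF_NORMED)); print(a,k,"shift px",q[3][0]-10,q[3][1]-10,round(q[1],2))
print(ok)
if ok==3: job.job_done(); print("done",env.get_state()["time"])
E
```

```text
[391. 212.] 241 F min [-0.118 -0.133] max [0.124 0.   ]
top0 disc shift px 0 0 1.0
top0 weight shift px 0 0 1.0
top0 jar shift px 0 0 1.0
top0 driver shift px 0 0 1.0
top0 mouse shift px 0 0 1.0
top0 cal shift px 0 0 1.0
scene0 disc shift px 0 0 1.0
scene0 weight shift px 0 0 0.99
scene0 jar shift px 0 0 1.0
scene0 whole shift px 0 0 0.99
scene0 mouse shift px 0 0 1.0
0
```

```bash
python3 - <<'E'
from h import *
p=cv2.imread("pics/top_a3.png");h=cv2.cvtColor(p,cv2.COLOR_BGR2HSV)
print(h[231,377],h[194,366],h[266,377])
m=cv2.inRange(h,(8,90,100),(30,255,255)); n,l,st,ce=cv2.connectedComponentsWithStats(m)
ok=0
for i in range(1,n):
    if 100<st[i,4]<500 and st[i,2]<40 and st[i,3]<40 and 340<ce[i][0]<405 and 175<ce[i][1]<295:
        v,u=np.nonzero(l==i); F=toF(ray("top",np.c_[u,v],.01)); print(ce[i].round(),st[i,4],"F min",F.min(0).round(3),"max",F.max(0).round(3))
        ok+= bool(F[:,1].max()<-.01 and F[:,1].min()>-.13 and abs(F[:,0]).max()<.12)
print(ok)
if ok==3: job.job_done(); print("done",env.get_state()["time"])
E
```

```text
[ 25 124 255] [ 17 147 248] [ 25 123 255]
[376. 229.] 218 F min [-0.016 -0.092] max [ 0.034 -0.055]
[376. 267.] 222 F min [-0.089 -0.08 ] max [-0.039 -0.054]
2
```

```bash
python3 - <<'E'
from h import *
p=cv2.imread("pics/top_a3.png");h=cv2.cvtColor(p,cv2.COLOR_BGR2HSV)
m=cv2.inRange(h,(8,90,100),(30,255,255));m2=m.copy();m2[:182]=0;m2[:,:345]=0;m2[:,395:]=0;m2[212:]=0
v,u=np.nonzero(m2);F=toF(ray("top",np.c_[u,v],.01));print(len(u),F.min(0).round(3),F.max(0).round(3),u.min(),u.max(),v.min(),v.max())
c=np.hstack([p[160:310,330:420],cv2.cvtColor(m[160:310,330:420],cv2.COLOR_GRAY2BGR)]);cv2.imwrite("pics/cr3.png",cv2.resize(c,None,fx=4,fy=4,interpolation=cv2.INTER_CUBIC))
E
```

```text
221 [ 0.066 -0.081] [ 0.115 -0.039] 356 377 182 204
```

View pics/cr3.png

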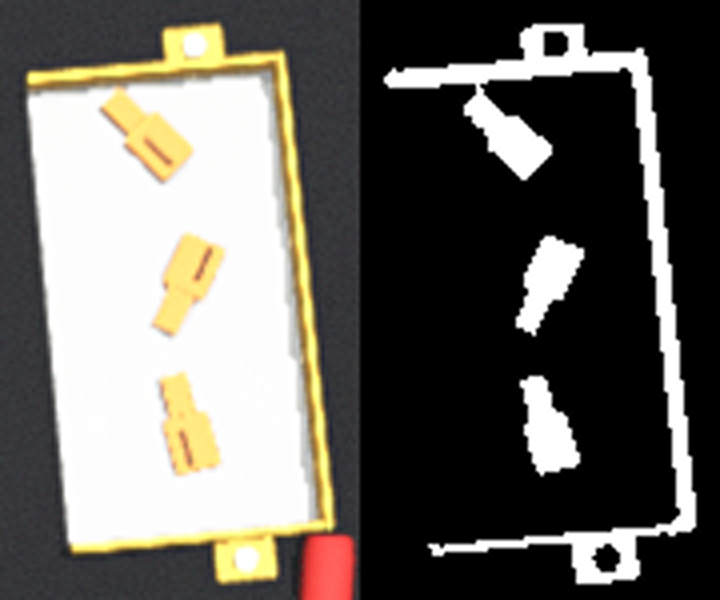

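The crop shows all three lying flat inside. The third mask component had only merged with the wall's reflection: its neck tip is at frame x ≤ 0.115, y −0.039 to −0.081. Handing in.

```bash
python3 -c "
from h import *
job.job_done(); print(env.get_state()['time'])"
```

```text
the job is handed in; nothing more can be done
the job is handed in; nothing more can be done
```

All three broken halves are inside the catch frame, and I handed the job in after about 39 s. I swept them along the bench with nearly closed fingertips in seven pushes. The half farthest from the robot was first moved sideways so that it lined up with the mouth.

**Last checks (top camera, frame coordinates in m; mouth edge at y = 0):**

| Half, by final position | x | y |
|---|---|---|
| nearest the robot | −0.089 to −0.039 | −0.080 to −0.054 |
| middle | −0.016 to 0.034 | −0.092 to −0.055 |
| farthest from the robot | 0.066 to 0.115 | −0.081 to −0.039 |

- **Other objects:** picture matching found no pixel shift for the disc, weight, jar, screwdriver, mouse and caliper in the top view. The unbroken bar also showed none; it was compared in the scene view only, because the arm hid it from above.
- **Arm:** it was parked clear of everything, and no push reached its force limit.

**Checks that failed:**
- **Colour limits:** the first automatic count of halves in the frame gave 0 because the limits were too tight on the bright floor.
- **Merged mask:** the second count gave 2 because the farthest half's mask ran into that of the side wall. I checked that half in a close crop and measured it separately; its neck lies close to the wall but inside.
- **Rotation:** that half also turned during its last push.

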